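# Slide the parts box between preheater and outlet strip onto the cutting mat

## Robot

A 6-joint arm with a two-finger parallel gripper is mounted at the origin on the work surface. World frame = base frame: x ahead of the robot, y to its left, z up, the work surface at z = 0. Lengths are in m, angles in rad, forces in N, time in s.
With the tool pointing down it reaches from about 0.35 to 0.775 m from the base axis. Payload 7.3 kg.
Tool frame: the origin (TCP) lies at the centre of the arm's flange, where the gripper is bolted on; the fingertips stand 178 mm ahead of it and the grasp point (between the pads) lies 159 mm ahead of it; x points along the fingers, y is the direction in which the jaws open and shut, and the axes are right-handed (so a half turn about x gives the same grasp; the last joint's range is limited). The gripper opens to 92 mm and grips with 3 to 60 N. Pads are 19 mm wide; open, the fingers measure 130 mm over their backs; the gripper's body (75 mm by 190 mm) begins 47 mm behind the grasp point.
Start: joints at [1.042, 0.342, 1.524, -0, 1.275, -0.146], TCP at [0.196, 0.487, 0.405] pointing down, gripper open.
Joint ranges: [-2.53, 2.53], [-0.77, 2.02], [0.04, 2.7], [-1, 4.14], [0.28, 2.66], [-3.11, 3.11]. Speed limits (rad/s): [2.57, 2.57, 3.14, 3.14, 3.14, 3.14].

## Interface

Orientations are given as [roll, pitch, yaw] about the fixed x, y, z axes, in that order (R = Rz(yaw) Ry(pitch) Rx(roll)).
In Python, from cell import readout, cams, workorder gives the robot as it stands.
- The arm moves only by the shell command python3 -m inch 'ROWS' [FORCE]. ROWS is text: rows parted by semicolons, each of 5 numbers parted by spaces: the shift along the world's x, y, z in mm, then the turn about the world's z in rad, then the opening, from 0 (shut) to 1 (fully open). A call has 1 to 8 rows; each row shifts and turns the commanded pose from where the row before left it; what a row does not reach is not made up. A row lasts 1/12 s, in which the tool goes at most 41.7 mm and 7.16 degrees, less where a joint would pass 70% of its speed; a pose out of reach is approached as far as the arm can. A call is refused whole if a number of a shift passes 41.7 or a number of a turn 0.125, either way. A call with a gripper value outside its range is refused whole. The fingers move at their own pace and stop on an object; FORCE is the grip in N (left out, the last holds). Time passes only in rows, so rows that do not move let the fingers close. It gives the time, the measured TCP pose, the force and the opening at its end, in the units of the state.
- readout.observe(): the state, without advancing time (a new reading comes with each control period).
- cams.read_camera(name): name is "scene" or "top" or "wrist"; returns a dict with "color" (400x640x3 uint8, red, green, blue), "fx", "fy", "cx", "cy" (pixels), "dist_coeffs" ([k1, k2, p1, p2, k3] as OpenCV has them; the pictures are not rectified), "world_to_cam" (4x4, takes a point from world to camera coordinates); the wrist camera has in their place "T_tool_cam" (4x4, takes a point from camera to tool coordinates, whose origin is the TCP and whose axes are the tool frame's). Camera axes: x right, y down, z forward; pixel columns grow to the right and rows downward; lengths in m; the calibration is good to about 2 mm. A picture is of the moment at which its call begins: read the wrist's pose just before it. There is no depth.
- workorder.hand_in(): hands the job in, once; it reports no verdict.
The state is a dict: "time": time; "qpos": joint angles; "qvel": joint speeds; "joint_efforts": joint torques, N m; "tool_pos": TCP position; "tool_rot": TCP orientation; "contact_force": force on the tool from outside, world axes, zero at the start; "torque": the same for the moment, N m; "opening": finger opening in m.
Only numpy, scipy, OpenCV 4.12 (cv2) and the standard library are available. Lean on these libraries where they do the work, as an engineer would, in place of code of your own. Each camera call takes 0.05 s, during which the arm holds its last target.

## Task

The flat parts box is full of small sorted parts that jump their cells when it is tipped, so keep it flat on the bench and never lift it: push it with the fingertips lengthwise through the gap between the preheater and the outlet strip, and on until it lies wholly on the cutting mat beyond. Go gently, without ramming the preheater or the strip, and leave the tools, bottle and reels around it where they are.

Things in the scene. Friction and masses are not known exactly. Their poses are not given: they have to be found in the camera images.
- partsbox: flat closed parts box, white base with a clear lid over cells of small parts: 96 mm wide along its x, 140 mm long along its y, 28 mm tall, upright sides, corners rounded about 5 mm, 0.3 to 0.6 kg, sliding on the bench (friction about 0.5 to 0.75). Origin: centre of its underside. It begins left of the gap (the +y end of the strip), roughly lengthwise to it but up to 0.3 rad askew and up to 35 mm to either side of the gap's middle line
- strip: outlet strip with three round sockets, screwed down: 55 mm wide along its x, 190 mm long along its y, 42 mm tall, straight upright sides. Origin: centre of its underside. Its -x side (towards the robot) is one side of the gap
- preheater: preheater, a low grey case with an aluminium plate on top, screwed down: 150 mm along its x, 130 mm along its y, 45 mm tall (its control knob at the robot's side 50 mm). Parallel to the strip; its +x side is the other side of the gap. Origin: centre of its underside
- gap_mid (a point): middle of the gap between strip and preheater, on the bench surface; axes as the strip's: the gap is 104 mm wide along x (4 mm more on each side than the box), and runs 130 mm along y, from y = +65 mm (where the box comes in; the strip begins 20 mm earlier) to y = -65 mm (where the strip goes on for another 40 mm); the box travels towards -y
- mat: green cutting mat with a grid, under 1 mm thin and no step for the box: 300 mm along its x, 220 mm along its y, lying beyond the -y end of the gap, its near edge 110 to 130 mm from the middle of the gap. Origin: its centre, on the bench
- corner_a (a point): corner of the parts box at its +x +y end (48 mm and 70 mm from its middle, before rounding), at the underside
- corner_b (a point): corner of the parts box at its -x +y end (48 mm and 70 mm from its middle, before rounding), at the underside
- corner_c (a point): corner of the parts box at its -x -y end (48 mm and 70 mm from its middle, before rounding), at the underside
- corner_d (a point): corner of the parts box at its +x -y end (48 mm and 70 mm from its middle, before rounding), at the underside
- wire_spool: spool of wire standing on end, 70 mm across, 55 tall, beyond the far end of the mat; origin: centre of its underside; to be left where it is
- small_spool: small spool of wire standing on end, 60 mm across, 45 tall, behind the box's starting place; origin: centre of its underside; to be left where it is
- solder_reel: reel of solder standing on end, 56 mm across, 45 tall, at the edge of the mat away from the robot; origin: centre of its underside; to be left where it is
- tip_cleaner: black round tin of brass wool, 66 mm across, 44 tall, behind the outlet strip; origin: centre of its underside; to be left where it is
- flux_bottle: small amber bottle, 32 mm across, 58 tall, to the far side of the box's start; origin: centre of its underside; to be left where it is
- screwdriver: screwdriver lying down, 170 mm long along its x axis, roughly lengthwise to the strip, 26 mm thick, on the robot's side of the box's start; origin: about its middle, at the underside; to be left where it is
- cutters: side cutters lying flat, 120 mm long along their y axis, 36 wide, 12 thick, on the robot's side of the mat; origin: near the pivot (29 mm from the jaw tips, 91 mm from the handle ends), at the underside; to be left where it is
Things that resemble listed ones, but are neither listed nor needed, are in the scene too. Several things have the shape of the partsbox; the one meant has the colours described above. Of the things that look like the strip, the larger one is meant.

How it is judged:
By the outcome, as a careful person would: the job done as asked, in the order asked, and still so for the second after the job is handed in, with the robot touching nothing.
It also fails if it takes over 67 s, if anything falls off the work surface, if the arm or the gripper's body presses on something with over 40 N, if the wrist force passes 120 N, or if a joint passes its speed limit or range.

## Working session

There is one attempt and no reset: what is moved stays moved. The work goes in short steps, Python scripts to look and compute and a shell command to move; the robot and the scene stay as the last step left them, time stands still between calls to the robot, and variables do not carry over. Pictures are saved under pics/ and viewed, and the job is handed in when it is done.

```bash
ls; mkdir -p pics; python3 - <<'E'
from cell import readout, cams
import cv2
print(readout.observe())
for n in ["scene","top","wrist"]:
    c=cams.read_camera(n)
    cv2.imwrite(f"pics/{n}0.png",c["color"][:,:,::-1])
    print(n,{k:v for k,v in c.items() if k!="color"})
E
```

```text
pics
{'time': 0.0, 'qpos': array([ 1.04199912e+00,  3.42745606e-01,  1.52503150e+00, -4.86158443e-06,
        1.27539057e+00, -1.45995748e-01]), 'qvel': array([ 5.23619132e-04,  7.14205096e-04, -1.26946557e-03,  3.22496649e-05,
        1.44681074e-03, -4.32451795e-04]), 'joint_efforts': array([ 1.44609068e-03, -4.31259263e+01, -2.44228631e+01,  7.17548607e-02,
        5.58933802e-02, -1.31772795e-04]), 'tool_pos': array([0.19600765, 0.48689304, 0.40402781]), 'tool_rot': array([-1.71384053,  1.56922129, -2.09664057]), 'contact_force': array([-0.13066939,  1.03302778, -0.1640037 ]), 'torque': array([ 0.04548701, -0.09381754, -0.00217605]), 'opening': 0.09190188699141684}
scene {'fx': 413.5482998150274, 'fy': 413.5482998150274, 'cx': 323.4018853530608, 'cy': 200.32807600325003, 'dist_coeffs': array([0.02684757, 0.        , 0.        , 0.        , 0.        ]), 'world_to_cam': array([[ 0.23564014,  0.97179783, -0.0090938 , -0.16708784],
       [ 0.80653097, -0.20076989, -0.55605688, -0.36064535],
       [-0.54220063,  0.12369489, -0.83109449,  1.52279102],
       [ 0.        ,  0.       
[... 337 characters left out ...]
, -0.12731792,  0.47666116],
       [ 0.12729017,  0.00446525, -0.99185547,  1.31487583],
       [ 0.        ,  0.        ,  0.        ,  1.        ]])}
wrist {'fx': 327.6019761878383, 'fy': 327.6019761878383, 'cx': 320.7224162043805, 'cy': 198.57065019571579, 'dist_coeffs': array([0.00518949, 0.        , 0.        , 0.        , 0.        ]), 'T_tool_cam': array([[-8.23400439e-04, -2.56118867e-01,  9.66644944e-01,
         2.06576823e-02],
       [ 9.99999657e-01, -1.27623621e-04,  8.17997699e-04,
        -6.64961326e-06],
       [-8.61379157e-05,  9.66645286e-01,  2.56118885e-01,
        -6.89220096e-02],
       [ 0.00000000e+00,  0.00000000e+00,  0.00000000e+00,
         1.00000000e+00]])}
```

View pics/scene0.png

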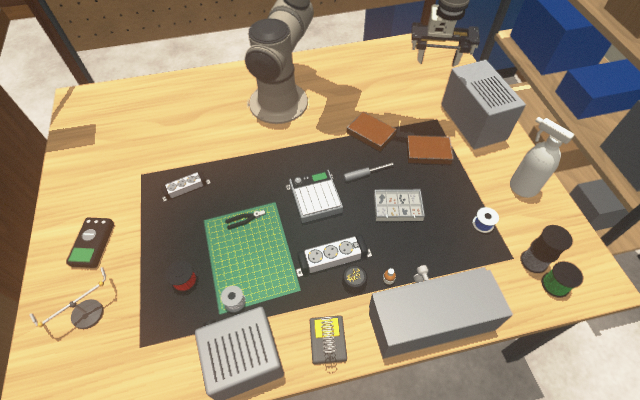

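View pics/top0.png

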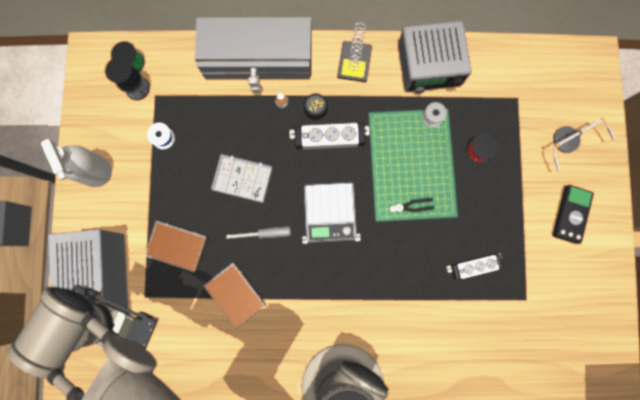

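View pics/wrist0.png

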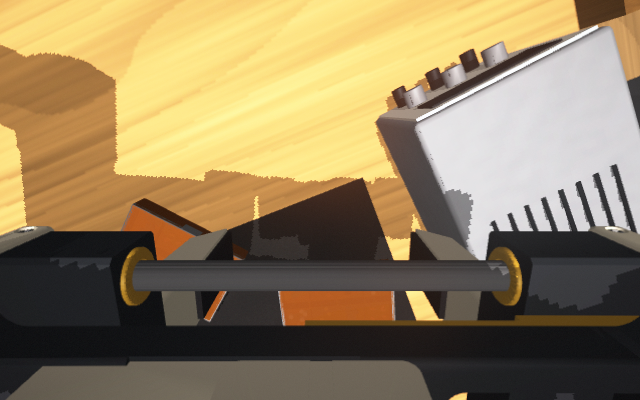

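The box candidates in the top view are the white and clear one at (242,178) and the brown ones at (176,246) and (235,294). I choose (242,178). For the strip, the larger is at (330,135) and the smaller at (478,267), so I choose the first. The preheater is at (330,212), the mat at (413,165), the screwdriver at (258,233), the flux bottle at (281,100), the tip cleaner at (316,105) and the small spool at (161,136). Next is a close crop to check.

```bash
cat > h.py <<'E'
import numpy as np, cv2
from cell import readout, cams
def K(c): return np.array([[c["fx"],0,c["cx"]],[0,c["fy"],c["cy"]],[0,0,1]])
def cast(c,px,z,Tcw=None):
    p=cv2.undistortPoints(np.array(px,float).reshape(-1,1,2),K(c),np.array(c["dist_coeffs"])).reshape(-1,2)
    W=np.linalg.inv(c["world_to_cam"]) if Tcw is None else Tcw
    d=np.c_[p,np.ones(len(p))]@W[:3,:3].T; o=W[:3,3]
    t=(z-o[2])/d[:,2]
    return o+d*t[:,None]
def proj(c,P):
    w=c["world_to_cam"]; r,_=cv2.Rodrigues(w[:3,:3])
    return cv2.projectPoints(np.array(P,float).reshape(-1,1,3),r,w[:3,3],K(c),np.array(c["dist_coeffs"]))[0].reshape(-1,2)
def crop(img,x0,y0,x1,y1,s,name):
    cv2.imwrite(name,cv2.resize(img[y0:y1,x0:x1,::-1],None,fx=s,fy=s,interpolation=cv2.INTER_CUBIC))
def boxrect(c,mask,seed=None):
    n,l,st,ce=cv2.connectedComponentsWithStats(mask.astype(np.uint8))
    return n,l,st,ce
E
python3 - <<'E'
from h import *
c=cams.read_camera("top"); np.save("top.npy",c["color"])
crop(c["color"],200,85,400,255,4,"pics/crop1.png")
c=cams.read_camera("scene")
crop(c["color"],230,150,440,300,3.8,"pics/crop2.png")
E
```

```text
(no output)
```

View pics/crop1.png

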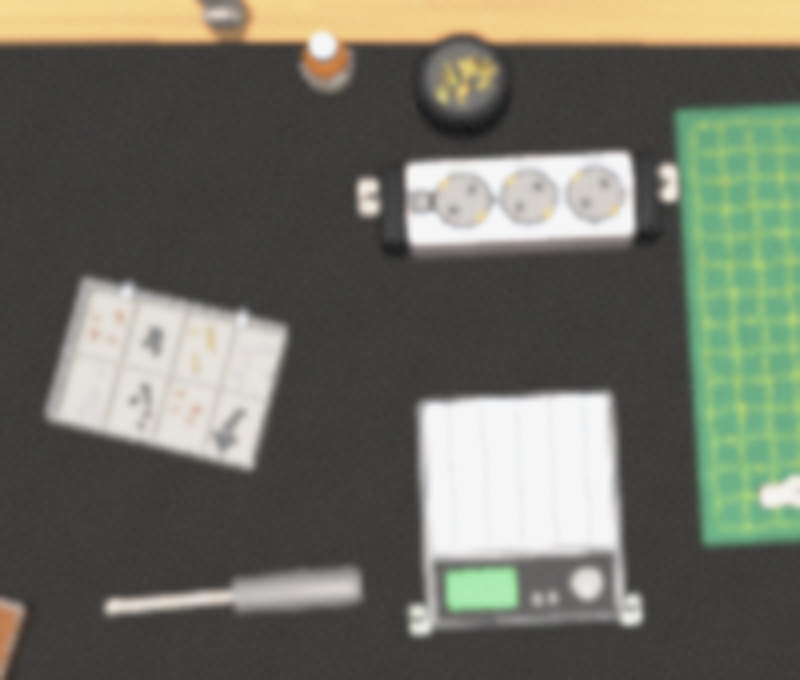

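View pics/crop2.png

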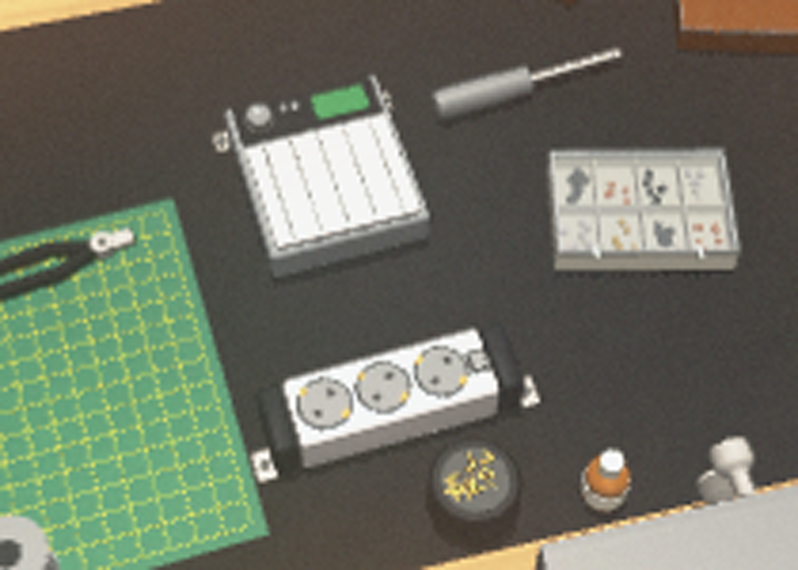

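The crops confirm the white box with a clear lid over eight cells at top pixel (242,178), about 13° askew. The strip and preheater are as listed. Next I measure.

```bash
cat >> h.py <<'E'
def comp(img,seed,lo=105,roi=None,k=3):
    g=img.min(2).astype(np.uint8)
    m=(g>lo).astype(np.uint8)
    if roi: 
        r=np.zeros_like(m); r[roi[1]:roi[3],roi[0]:roi[2]]=1; m*=r
    m=cv2.morphologyEx(m,cv2.MORPH_CLOSE,np.ones((k,k),np.uint8))
    n,l,st,ce=cv2.connectedComponentsWithStats(m)
    m=(l==l[seed[1],seed[0]]).astype(np.uint8)
    return m
def hull_world(c,m,z):
    cs,_=cv2.findContours(m,cv2.RETR_EXTERNAL,cv2.CHAIN_APPROX_NONE)
    q=max(cs,key=cv2.contourArea).reshape(-1,2).astype(float)
    return cast(c,q,z)[:,:2]
def rect(P):
    (x,y),(w,h),a=cv2.minAreaRect((P*1000).astype(np.float32))
    pts=cv2.boxPoints(((x,y),(w,h),a))
    return np.round([x,y,w,h,a],1), pts
E
python3 - <<'E'
from h import *
c=cams.read_camera("top"); im=c["color"]
print("cam",np.linalg.inv(c["world_to_cam"])[:3,3])
for lo in (90,120,150):
  print(lo)
  m=comp(im,(242,178),lo,(200,140,285,215)); print("box",[x.tolist() for x in rect(hull_world(c,m,.028))])
  m=comp(im,(330,195),lo,(300,175,360,245)); print("pre",[x.tolist() for x in rect(hull_world(c,m,.045))])
  m=comp(im,(330,125),lo,(298,115,362,152)); print("strip",[x.tolist() for x in rect(hull_world(c,m,.042))])
print(im[205,242-0:260].tolist()[:3]); 
print("col through box x=242:",im[145:210,240].min(1).tolist())
print("col strip x=330:",im[115:160,330].min(1).tolist())
print("col pre x=315:",im[175:190,315].min(1).tolist())
print("row strip y=135",im[135,285:375].min(1).tolist())
hsv=cv2.cvtColor(im,cv2.COLOR_RGB2HSV)
m=((hsv[...,0]>60)&(hsv[...,0]<90)&(hsv[...,1]>80)&(hsv[...,2]>60)).astype(np.uint8)
m[:,:362]=0;m[:100]=0;m[230:]=0;m[:,470:]=0
m=cv2.morphologyEx(m,cv2.MORPH_OPEN,np.ones((3,3)))
print("mat",[x.tolist() for x in rect(hull_world(c,m,0))])
E
```

```text
cam [0.30503068 0.04924459 1.36504074]
90
box [[541.5, 271.7, 147.6, 106.4, 76.4], [[472.375732421875, 212.51699829101562], [575.7333984375, 187.41848754882812], [610.5643310546875, 330.8550720214844], [507.2066650390625, 355.9535827636719]]]
pre [[447.7, 37.8, 157.5, 148.5, 3.6], [[364.4784851074219, 107.03565979003906], [373.7033386230469, -41.175453186035156], [530.88525390625, -31.39221954345703], [521.660400390625, 116.81889343261719]]]
strip [[654.3, 37.1, 67.5, 154.8, 3.2], [[616.2640991210938, 112.48976135253906], [624.9107055664062, -42.08527374267578], [692.3117065429688, -38.31501007080078], [683.6651000976562, 116.26002502441406]]]
120
box [[541.5, 271.5, 143.9, 103.6, 76.8], [[474.6568298339844, 213.30484008789062], [575.4833984375, 189.62557983398438], [608.3837890625, 329.7157897949219], [507.5572509765625, 353.3950500488281]]]
pre [[447.4, 36.7, 154.1, 148.0, 2.6], [[367.0850830078125, 107.11832427978516], [373.76043701171875, -40.700809478759766], [527.7159423828125, -33.74836730957031], [521.0405883789062, 114.07077026367188]]]
strip [[655.8, 37.6, 62.6, 153.6, 3.3]
[... 1415 characters left out ...]
, 59, 64, 88, 138, 204, 238, 245, 246, 246]
row strip y=135 [59, 60, 56, 72, 125, 182, 203, 200, 183, 142, 93, 68, 65, 69, 67, 74, 121, 165, 174, 185, 193, 183, 148, 145, 184, 200, 201, 199, 198, 198, 203, 205, 205, 205, 204, 201, 192, 182, 191, 201, 189, 192, 203, 197, 184, 184, 199, 204, 204, 203, 203, 203, 199, 200, 216, 230, 215, 193, 195, 195, 179, 166, 180, 196, 204, 206, 205, 202, 197, 190, 206, 227, 222, 159, 85, 66, 70, 70, 66, 66, 97, 125, 133, 123, 104, 96, 102, 113, 128, 124]
mat [[444.9, -130.3, 24.3, 83.6, 0.4], [[432.53253173828125, -88.63411712646484], [433.04705810546875, -172.21163940429688], [457.348876953125, -172.06204223632812], [456.8343505859375, -88.48452758789062]]]
```

```bash
cat >> h.py <<'E'
def cross(v,lev,start,step):
    i=start
    s=np.sign(v[i]-lev)
    while 0<=i+step<len(v) and np.sign(v[i+step]-lev)==s: i+=step
    a,b=v[i],v[i+step]
    return i+step*(lev-a)/(b-a)
def fitline(P):  # x = a + b*y
    b,a=np.polyfit(P[:,1],P[:,0],1); r=P[:,0]-(a+b*P[:,1]); return a,b,np.abs(r).max()
E
python3 - <<'E'
from h import *
c=cams.read_camera("top"); g=c["color"].min(2).astype(float)
def edge(cols,lev,start,step,z,name):
    px=[(x,cross(g[:,x],lev,start(x) if callable(start) else start,step)) for x in cols]
    P=cast(c,px,z); a,b,r=fitline(P); print(name,"x@y=.037: %.4f slope %.4f (yaw %.4f) res %.4f"%(a+b*.037,b,-b,r))
cols=[c_ for c_ in range(306,354,3)]
edge(cols,143,115,1,.042,"strip +x top")
edge(cols,178,142,1,.042,"strip -x top")
edge(cols,85,142,1,.0,"strip -x bottom")
edge(range(308,351,3),150,170,1,.045,"pre +x top")
for r in (190,200,210):
    v=g[r]; L=cross(v,145,296,1); R=cross(v,145,365,-1); print("pre y ends",cast(c,[(L,r),(R,r)],.045)[:,1], L,R)
for r in (128,135,141):
    v=g[r]; L=cross(v,120,300,1); R=cross(v,140,364,-1); print("strip white y ends",cast(c,[(L,r),(R,r)],.042)[:,1])
# box edges
px=[]
for x in range(226,266,3): px.append((x,cross(g[:,x],135,145,1)))
P=cast(c,px,.028);print("box +x",fitline(P),)
px=[(x,cross(g[:,x],135,205,-1)) for x in range(218,258,3)]
P=cast(c,px,.028);print("box -x top",fitline(P))
im=c["color"];hsv=cv2.cvtColor(im,cv2.COLOR_RGB2HSV)
m=((hsv[...,0]>40)&(hsv[...,0]<95)&(hsv[...,1]>60)).astype(np.uint8)
m[:,:362]=0;m[:100]=0;m[230:]=0;m[:,470:]=0
m=cv2.morphologyEx(m,cv2.MORPH_CLOSE,np.ones((7,7)))
print("mat",[x.tolist() for x in rect(hull_world(c,m,0))])
m=cv2.morphologyEx((g[215:245,220:295]>95).astype(np.uint8),cv2.MORPH_OPEN,np.ones((2,2)))
ys,xs=np.nonzero(m); P=cast(c,np.c_[xs+220,ys+215],.013);print("driver x",P[:,0].min(),P[:,0].max(),"y",P[:,1].min(),P[:,1].max())
from scipy.spatial.transform import Rotation as R
o=readout.observe(); T=R.from_euler("xyz",o["tool_rot"]).as_matrix(); print(T.round(3))
s=cams.read_camera("scene")
print("scene proj check box corners:",)
E
```

```text
strip +x top x@y=.037: 0.6861 slope -0.0566 (yaw 0.0566) res 0.0003
strip -x top x@y=.037: 0.6281 slope -0.0568 (yaw 0.0568) res 0.0003
strip -x bottom x@y=.037: 0.6299 slope -0.0582 (yaw 0.0582) res 0.0004
pre +x top x@y=.037: 0.5235 slope -0.0588 (yaw 0.0588) res 0.0009
pre y ends [ 0.10286127 -0.02406595] 304.3050847457627 352.8695652173913
pre y ends [ 0.10197274 -0.02588694] 304.5272727272727 353.57377049180326
pre y ends [ 0.09995791 -0.02761847] 305.18518518518516 354.24528301886795
strip white y ends [ 0.11528125 -0.03798345]
strip white y ends [ 0.11367705 -0.03876373]
strip white y ends [ 0.11397449 -0.039316  ]
box +x (np.float64(0.5262510152845817), np.float64(0.2402057612889579), np.float64(0.0030868128727825628))
box -x top (np.float64(0.42416239190676946), np.float64(0.2401265247745554), np.float64(0.00020480296312830326))
mat [[587.3, -188.5, 304.7, 224.1, 3.4], [[428.6571044921875, -85.52213287353516], [441.7591552734375, -309.2661437988281], [745.92724609375, -291.4546203613281], [732.8251953125, -67.71060180664062]]]
driver x 0.37792441797892057 0.4084857016444138 y 0.13802503555385476 0.3081746522292413
[[-0.     0.374  0.928]
 [-0.     0.928 -0.374]
 [-1.    -0.    -0.   ]]
scene proj check box corners:
```

Measured, all consistent with the given sizes:
- **Gap middle:** about (0.577, 0.043), yaw 0.0575. The measured gap is about 105 mm wide.
- **Mat:** centre (0.587, -0.1885), near edge about 121 mm from the gap middle.
- **Box:** (0.541, 0.2715), yaw -0.236. In gap axes that is x' = -23 mm, y' = 230 mm and 0.29 rad askew.

Plan:
1. With the jaws along the gap, press both fingertips on the box's robot-side flank. This squares and centres it in one stroke.
2. Push it from behind with two fingertips.

```bash
python3 -m inch '24 -22 0 0.055 0.85;24 -22 0 0.055 0.85;24 -22 0 0.055 0.85;24 -22 0 0.055 0.85;24 -22 0 0.055 0.85;24 -22 0 0.055 0.85;24 -22 0 0.055 0.85;24 -22 0 0.055 0.85'; python3 -m inch '25 -22.5 0 0 0.85;26 -23 0 0 0.85;0 0 0 0 0.85'
cat >> h.py <<'E'
from scipy.spatial.transform import Rotation as Rn
GX,GY,GA=.5768,.043,.0575
def togap(p):
    d=np.array(p)[...,:2]-[GX,GY]; c,s=np.cos(GA),np.sin(GA)
    return np.stack([d[...,0]*c+d[...,1]*s,-d[...,0]*s+d[...,1]*c],-1)*1000
def toworld(x,y):
    c,s=np.cos(GA),np.sin(GA); return np.array([GX+(x*c-y*s)/1000,GY+(x*s+y*c)/1000])
def st():
    o=readout.observe();T=Rn.from_euler("xyz",o["tool_rot"]).as_matrix()
    print("t %.2f pos %s gap %s tipz %.4f toolY %.4f F %s open %.3f"%(o["time"],o["tool_pos"].round(4),togap(o["tool_pos"]).round(1),o["tool_pos"][2]-.178,np.arctan2(T[1,1],T[0,1])-GA,o["contact_force"].round(1),o["opening"]))
    return o,T
E
python3 -c "
from h import *
st(); print(toworld(-125,230))"
```

```text
time: 1.07
tool_pos: [0.389, 0.3098, 0.4049]
tool_rot: [0.816, 1.57, 0.876]
contact_force: [0.4, -0.0, -0.3]
opening: 0.0777
time: 1.32
tool_pos: [0.4427, 0.2621, 0.4046]
tool_rot: [-0.566, 1.568, -0.513]
contact_force: [-0.2, -0.4, 0.4]
opening: 0.078
t 1.32 pos [0.4427 0.2621 0.4046] gap [-121.3  226.5] tipz 0.2266 toolY 1.5659 F [-0.2 -0.4  0.4] open 0.078
[0.43878887 0.26543635]
```

```bash
python3 -m inch '-2 1.5 -38 0.005 0.85;-2 1.5 -38 0 0.85;0 0 -38 0 0.85;0 0 -38 0 0.85;0 0 -25 0 0.85;0 0 -15 0 0.85;0 0 -10 0 0.85;0 0 0 0 0.85'; python3 - <<'E'
from h import *
st()
w=cams.read_camera("wrist");cv2.imwrite("pics/w1.png",w["color"][:,:,::-1])
w=cams.read_camera("scene");crop(w["color"],320,120,520,270,4,"pics/s1.png")
E
```

```text
time: 1.98
tool_pos: [0.4345, 0.2685, 0.201]
tool_rot: [-2.837, 1.567, -2.775]
contact_force: [0.0, -0.5, -0.5]
opening: 0.0776
t 1.98 pos [0.4345 0.2685 0.201 ] gap [-129.1  233.3] tipz 0.0230 toolY 1.5755 F [ 0.  -0.5 -0.5] open 0.078
```

View pics/w1.png

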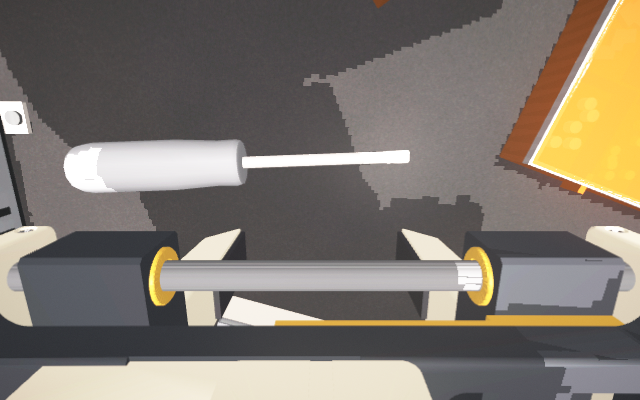

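View pics/s1.png

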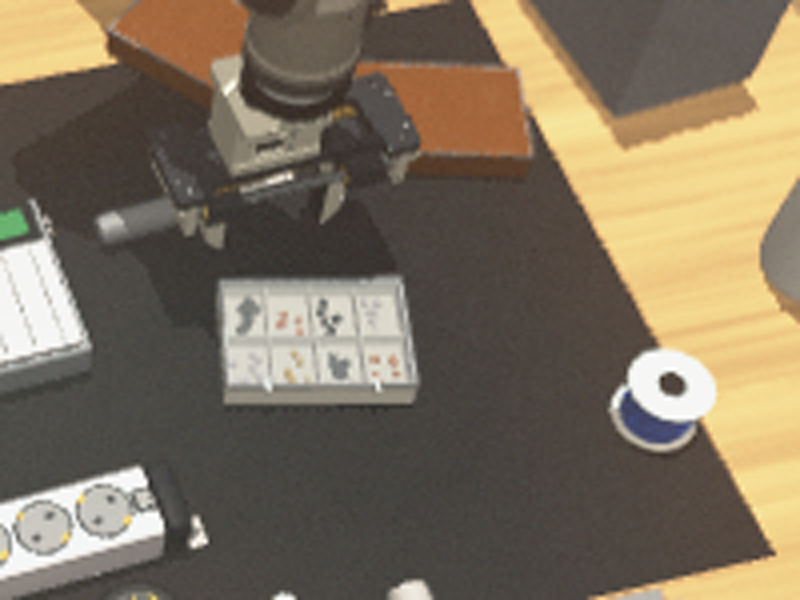

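The wrist view shows the screwdriver clear at top left (155,165) and the box's white edge at (260,315) just beyond the left finger. In the scene crop both fingertips stand on the robot's side of the box, around (215,235) and (330,215). I lower and begin the flank push.

```bash
python3 -m inch '0 0 -10 0 0.85;0 0 -6 0 0.85;4 0.2 0 0 0.85;5 0.3 0 0 0.85;5 0.3 0 0 0.85;4 0.2 0 0 0.85;4 0.2 0 0 0.85;4 0.2 0 0 0.85'; python3 -m inch '4 0.2 0 -0.005 0.85;4 0.2 0 0 0.85;4 0.2 0 0 0.85;4 0.2 0 0 0.85;4 0.2 0 0 0.85'; python3 - <<'E'
from h import *
st()
w=cams.read_camera("top");crop(w["color"],180,100,380,250,4,"pics/t2.png")
w=cams.read_camera("scene");crop(w["color"],320,120,520,270,4,"pics/s2.png")
E
```

```text
time: 2.75
tool_pos: [0.4617, 0.2699, 0.1869]
tool_rot: [0.541, 1.57, 0.603]
contact_force: [0.2, 0.3, -0.2]
opening: 0.0781
time: 3.17
tool_pos: [0.4805, 0.2704, 0.1864]
tool_rot: [-2.797, 1.567, -2.74]
contact_force: [-4.5, -3.5, 2.3]
opening: 0.0782
t 3.17 pos [0.4805 0.2704 0.1864] gap [-83.1 232.6] tipz 0.0084 toolY 1.5700 F [-4.5 -3.5  2.3] open 0.078
```

View pics/t2.png

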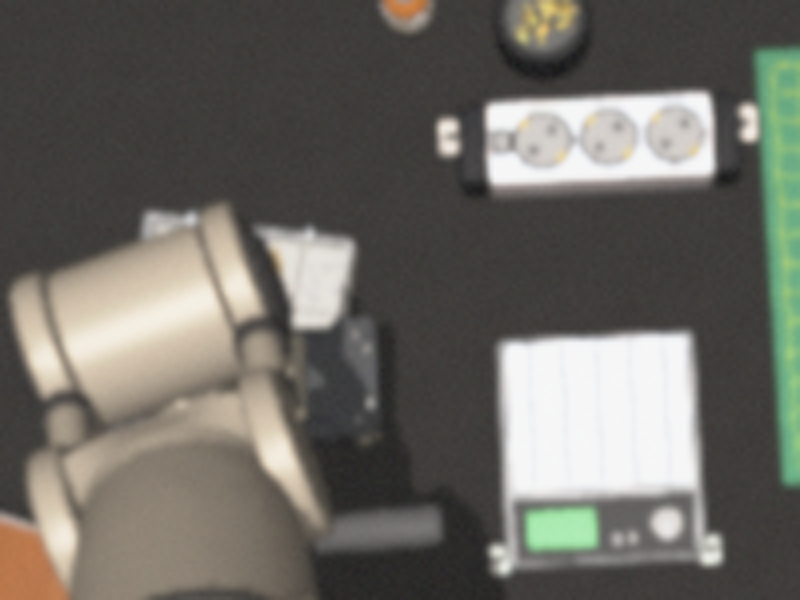

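View pics/s2.png

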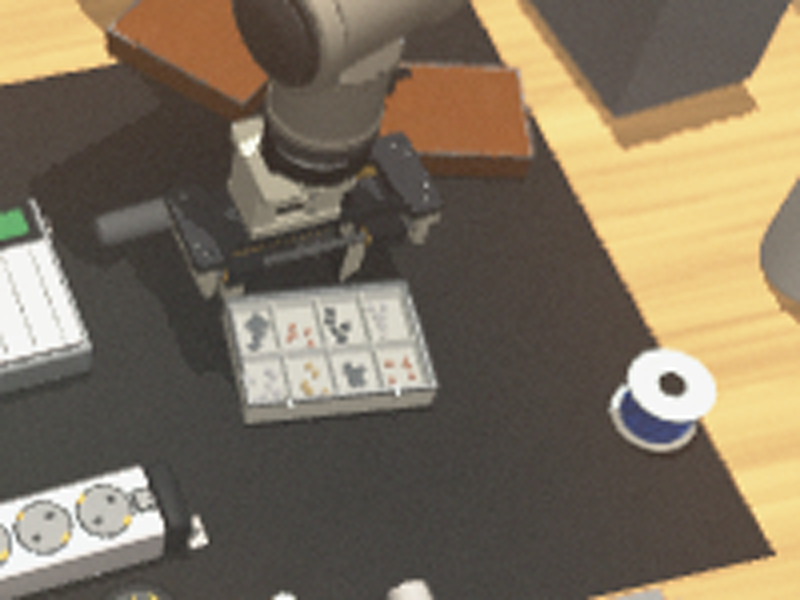

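The box is turning square as planned and drifting slightly to +y. I follow with a small +y component.

```bash
python3 -m inch '3 1.2 0 0 0.85;3 1.2 0 0 0.85;3 1.2 0 0 0.85;3 1.2 0 0 0.85;0 0 0 0 0.85'; python3 - <<'E'
from h import *
st()
w=cams.read_camera("scene");crop(w["color"],320,120,520,270,4,"pics/s3.png")
E
```

```text
time: 3.68
tool_pos: [0.4938, 0.2761, 0.1868]
tool_rot: [0.409, 1.569, 0.467]
contact_force: [-1.3, -0.4, -0.0]
opening: 0.0783
t 3.68 pos [0.4938 0.2761 0.1868] gap [-69.5 237.5] tipz 0.0088 toolY 1.5706 F [-1.3 -0.4 -0. ] open 0.078
```

View pics/s3.png

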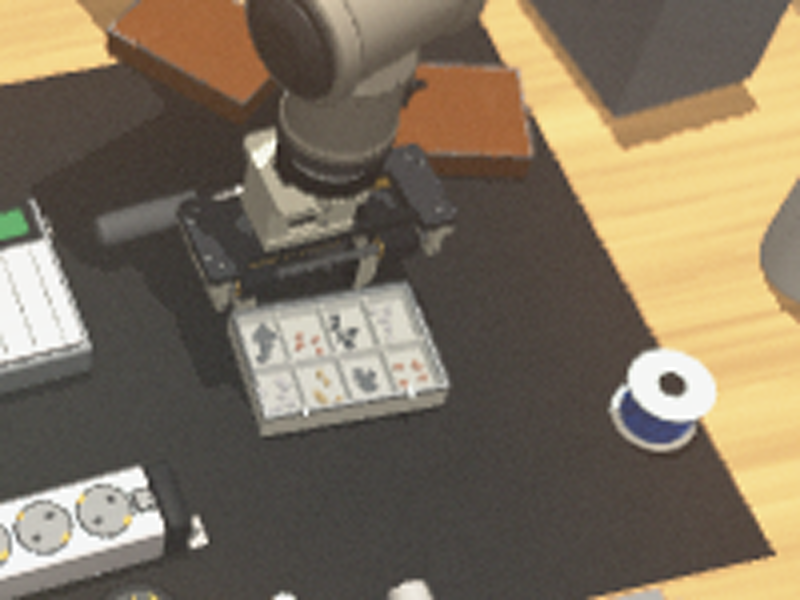

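```bash
python3 - <<'E'
from h import *
s=cams.read_camera("scene")
P=np.array([(262,435),(448,405)])
W=cast(s,(P+.5)/4-.5+[320,120],0); print(W.round(4),togap(W))
P=np.array([(230,312),(411,284),(257,418),(446,388)])
W=cast(s,(P+.5)/4-.5+[320,120],.028); print(togap(W))
E
```

```text
[[0.603  0.2133 0.    ]
 [0.6116 0.3556 0.    ]] [[ 35.90481905 168.52999132]
 [ 52.73200627 310.09642416]]
[[-56.78967854 176.06924977]
 [-40.03921794 316.69634455]
 [ 35.7046078  161.29976677]
 [ 52.71042078 302.17028601]]
```

The scene picture puts the box at about x' = -2 mm, y' = 239 mm, with 0.12 rad of skew left. A two-finger push from behind will take that out without a side shift. I back off, rise, and go round to the rear.

```bash
python3 -m inch '-12 -0.7 0 0 0.85;-13 -0.7 0 0 0.85;0 0 30 0 0.7;0 0 35 0 0.6;0 0 0 0 0.55'; python3 -m inch '6.8 8.7 0 -0.121 0.55;6.8 8.7 0 -0.121 0.55;6.8 8.7 0 -0.121 0.55;6.8 8.7 0 -0.121 0.55;6.8 8.7 0 -0.121 0.55;6.8 8.7 0 -0.121 0.55;6.8 8.7 0 -0.121 0.55'; python3 -m inch '6.8 8.7 0 -0.121 0.55;6.8 8.7 0 -0.121 0.55;6.8 8.7 0 -0.121 0.55;6.8 8.7 0 -0.121 0.55;6.8 8.7 0 -0.121 0.55;6.8 8.7 0 -0.121 0.55;0 0 0 0 0.55'; python3 - <<'E'
from h import *
st()
w=cams.read_camera("scene");crop(w["color"],320,120,520,270,4,"pics/s4.png")
w=cams.read_camera("top");crop(w["color"],180,100,380,250,4,"pics/t4.png")
w=cams.read_camera("wrist");cv2.imwrite("pics/w4.png",w["color"][:,:,::-1])
E
```

```text
time: 4.2
tool_pos: [0.4699, 0.2753, 0.2578]
tool_rot: [0.339, 1.559, 0.396]
contact_force: [2.6, 1.0, 0.8]
opening: 0.0628
time: 4.78
tool_pos: [0.5163, 0.3359, 0.2521]
tool_rot: [1.259, 1.568, 0.464]
contact_force: [-0.5, -0.3, 0.4]
opening: 0.0504
time: 5.37
tool_pos: [0.5574, 0.3887, 0.252]
tool_rot: [2.082, 1.567, 0.562]
contact_force: [-0.6, -0.9, -0.3]
opening: 0.0506
t 5.37 pos [0.5574 0.3887 0.252 ] gap [  0.5 346.3] tipz 0.0740 toolY -0.0061 F [-0.6 -0.9 -0.3] open 0.051
```

View pics/s4.png

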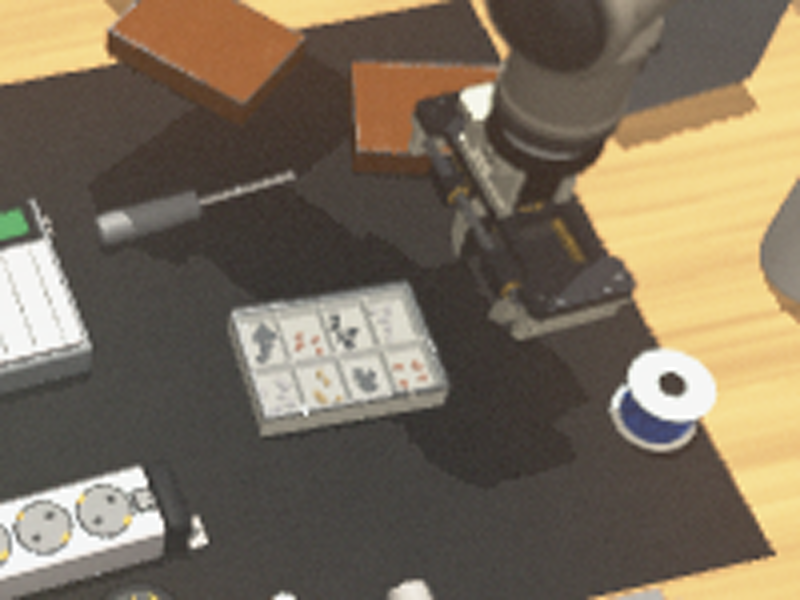

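View pics/t4.png

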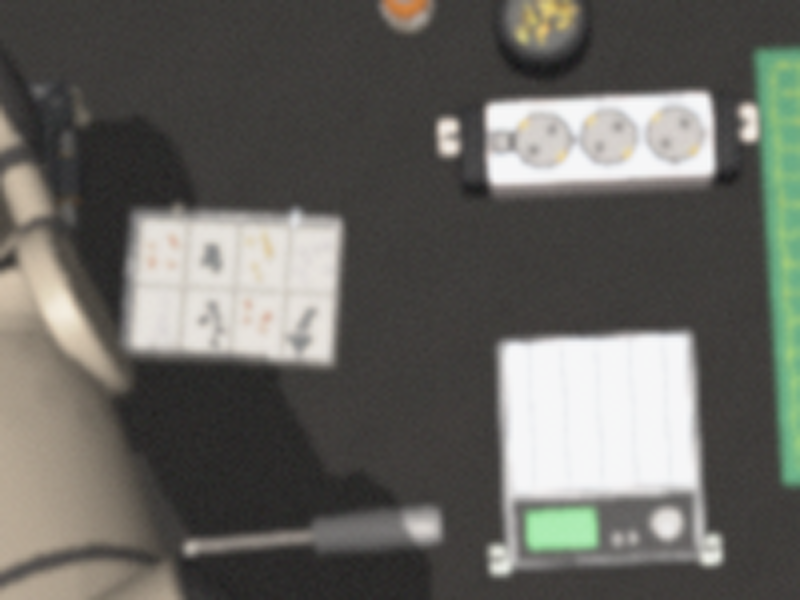

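View pics/w4.png

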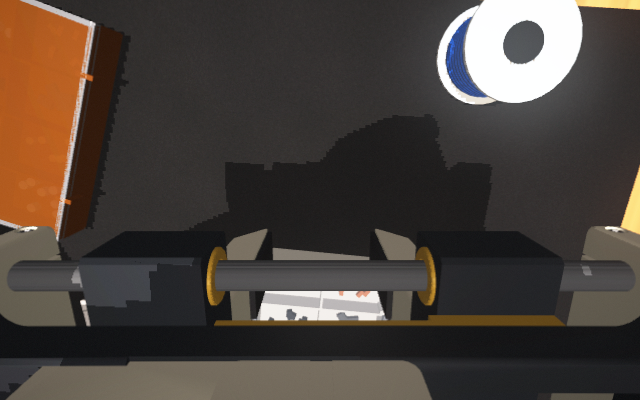

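The box now lies clear in the top crop, spanning (125,210) to (343,365), and looks only slightly askew. The wrist view shows its rear end between the fingers. I measure it with the top camera.

```bash
cat >> h.py <<'E'
def boxmeas(c,x0,x1,ym,lev=135,z=.028):
    """top camera: fit +x, -x edges over columns x0..x1 from row ym outward (robust), rear/front ends along rows"""
    g=c["color"].min(2).astype(float)
    def outer(x,step):
        # walk from outside in
        s=ym-35*1 if step>0 else ym+35
        return cross(g[:,x],lev,s,step)
    out=[]
    for step in (1,-1):
        px=np.array([(x,outer(x,step)) for x in range(x0,x1,2)])
        P=togap(cast(c,px,z))
        for _ in range(3):
            b,a=np.polyfit(P[:,1],P[:,0],1); r=P[:,0]-(a+b*P[:,1]); P=P[np.abs(r)<max(1.0,1.5*np.median(np.abs(r)))]
        out.append((a,b,len(P)))
    return out
E
python3 - <<'E'
from h import *
c=cams.read_camera("top")
for z in (.028,):
  r=boxmeas(c,218,262,172,z=z); print(r)
g=c["color"].min(2).astype(float)
yb=[]
for row in (160,167,174,181,187):
    R=cross(g[row],135,285,-1);print(row,"lead",togap(cast(c,[(R,row)],.028)))
y=239
for a,b,n in r: print("x' at y=239:",a+b*y,"yaw",-b)
E
```

```text
[(np.float64(27.989173028925723), np.float64(0.06696942322142133), 16), (np.float64(-83.26111257753034), np.float64(0.12901103380406473), 22)]
160 lead [[ 21.58897306 166.22482643]]
167 lead [[  2.62290438 168.15059342]]
174 lead [[-16.26426551 170.14776559]]
181 lead [[-35.08547627 172.00792454]]
187 lead [[-51.16056757 173.61644842]]
x' at y=239: 43.994865178845416 yaw -0.06696942322142133
x' at y=239: -52.42747549835887 yaw -0.12901103380406473
```

```bash
python3 -m inch '0 0 -30 0.006 0.55;0 0 -26 0 0.55;0 0 -10 0 0.55;0.3 -5 0 0 0.55;0.3 -5 0 0 0.55;0.3 -5 0 0 0.55;0.3 -4 0 0 0.55;0.2 -4 0 0 0.55'; python3 -m inch '0.2 -4 0 0 0.55;0.2 -4 0 0 0.55;0.2 -4 0 0 0.55;0.3 -4 0 0 0.55;0.2 -4 0 0 0.55;0.2 -4 0 0 0.55;0.2 -4 0 0 0.55;0 0 0 0 0.55'; python3 - <<'E'
from h import *
st()
w=cams.read_camera("scene");crop(w["color"],320,120,520,270,4,"pics/s5.png")
c=cams.read_camera("top");crop(c["color"],180,100,380,250,4,"pics/t5.png")
g=c["color"].min(2).astype(float)
L=[]
for row in (156,160,167,174,181,187):
    R=cross(g[row],135,296,-1);L.append((R,row))
P=togap(cast(c,L,.028));print(P.round(1))
E
```

```text
time: 6.23
tool_pos: [0.5583, 0.3644, 0.1876]
tool_rot: [2.331, 1.567, 0.821]
contact_force: [-1.3, 5.1, 2.7]
opening: 0.0503
time: 6.9
tool_pos: [0.5598, 0.3364, 0.1873]
tool_rot: [2.079, 1.568, 0.569]
contact_force: [0.0, 2.8, 1.4]
opening: 0.0505
t 6.90 pos [0.5598 0.3364 0.1873] gap [-1.000e-01  2.939e+02] tipz 0.0093 toolY 0.0034 F [0.  2.8 1.4] open 0.050
[[ 31.2 141.5]
 [ 20.3 141.2]
 [  1.2 141.4]
 [-17.8 141.3]
 [-36.7 141. ]
 [-46.6 261.2]]
```

View pics/s5.png

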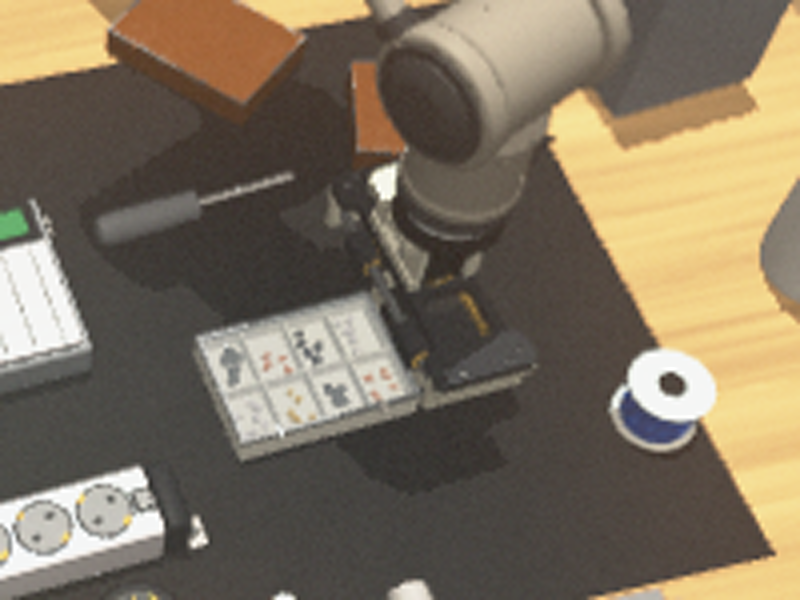

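View pics/t5.png

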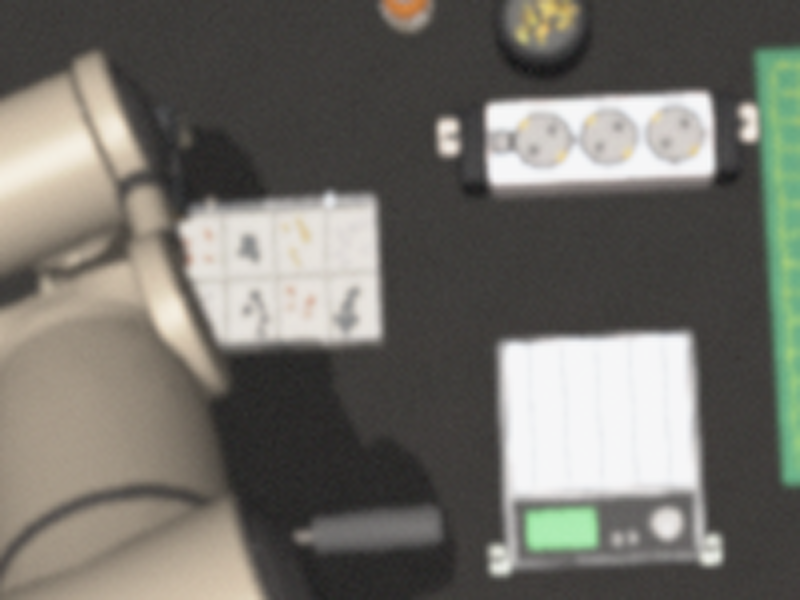

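The lead edge is now square to the gap, at y' ≈ 141 mm right across. I measure the sideways position before entry, comparing the box edges with the gap walls in the same picture.

```bash
cat >> h.py <<'E'
def lat(c,x0,x1,y0,y1,lev=135,z=.028):
    g=c["color"].min(2).astype(float); A=[];B=[]
    for x in range(x0,x1):
        A.append((x,cross(g[:,x],lev,y0,1))); B.append((x,cross(g[:,x],lev,y1,-1)))
    o=[]
    for q in (A,B):
        P=togap(cast(c,q,z)); m=np.median(P[:,0]); P=P[np.abs(P[:,0]-m)<2.5]
        b,a=np.polyfit(P[:,1],P[:,0],1); r=P[:,0]-a-b*P[:,1]; P=P[np.abs(r)<1]
        b,a=np.polyfit(P[:,1],P[:,0],1); o.append((a+b*P[:,1].mean(),-b,P[:,1].min(),P[:,1].max()))
    print("edges:",np.round(o,3).tolist()," mid %.1f width %.1f"%((o[0][0]+o[1][0])/2,o[0][0]-o[1][0]))
E
python3 - <<'E'
from h import *
c=cams.read_camera("top")
for lev in (110,135,160): lat(c,239,272,135,198,lev)
g=c["color"].min(2).astype(float)
print(g[143:153,262],g[180:192,262])
# walls
for y in (60,0,-60):
    pass
s=cams.read_camera("scene")
P=np.array([(243,460),(415,412)]); print(togap(cast(s,(P+.5)/4-.5+[320,120],0)))
E
```

```text
edges: [[53.493, 0.026, 148.391, 234.585], [-47.043, -0.032, 152.114, 234.657]]  mid 3.2 width 100.5
edges: [[52.181, 0.01, 148.449, 215.713], [-45.411, -0.033, 152.058, 237.274]]  mid 3.4 width 97.6
edges: [[49.995, 0.018, 148.505, 215.779], [-43.918, -0.037, 152.012, 234.552]]  mid 3.0 width 93.9
[ 60.  61.  60.  71. 105. 159. 207. 223. 220. 210.] [200. 203. 204. 203. 187. 158. 114.  78.  56.  47.  46.  46.]
[[ 51.41817994 147.48902515]
 [ 51.06020548 284.19108327]]
```

```bash
python3 - <<'E'
from h import *
s=cams.read_camera("scene")
crop(s["color"],285,170,385,270,6,"pics/s6.png")
E
```

```text
(no output)
```

View pics/s6.png

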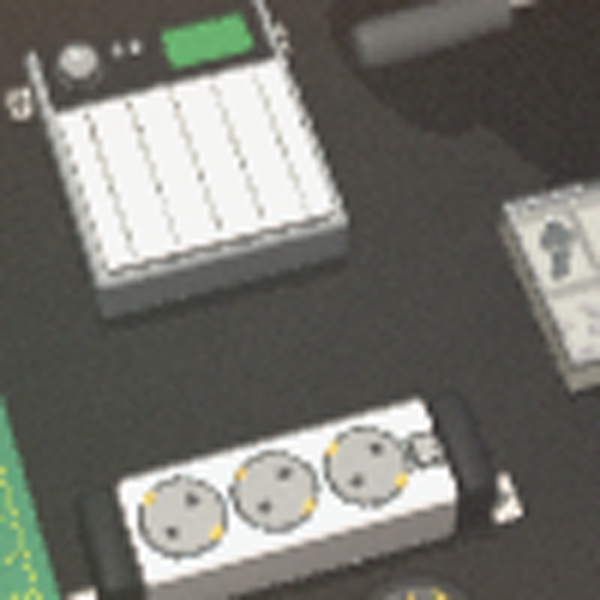

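```bash
python3 - <<'E'
from h import *
s=cams.read_camera("scene")
f=lambda P,z: print(togap(cast(s,(np.array(P)+.5)/6-.5+[285,170],z)).round(1).tolist())
print("pre +x bottom");f([(110,320),(346,256)],0)
print("pre +x top");f([(105,280),(344,220)],.045)
print("strip -x top");f([(120,477),(425,400)],.042)
print("strip +x top");f([(143,585),(455,502)],.042)
print("box lead +x bottom corner");f([(574,392)],0)
E
```

```text
pre +x bottom
[[-54.1, -58.6], [-55.0, 65.4]]
pre +x top
[[-50.0, -59.9], [-48.5, 60.9]]
strip -x top
[[52.6, -80.9], [56.1, 66.1]]
strip +x top
[[107.5, -85.4], [110.0, 61.6]]
box lead +x bottom corner
[[52.2, 146.8]]
```

Both cameras put the box 3.2 mm too far to +x, with the gap middle at 0 ± 1 mm. I push on with a small -x component to take that out before entry.

```bash
python3 -m inch '-0.2 -4 0 -0.003 0.55;-0.2 -4 0 0 0.55;-0.2 -4 0 0 0.55;-0.2 -4 0 0 0.55;-0.2 -4 0 0 0.55;-0.1 -4 0 0 0.55;-0.1 -4 0 0 0.55;-0.1 -4 0 0 0.55'; python3 - <<'E'
from h import *
st()
c=cams.read_camera("top");crop(c["color"],200,100,400,250,4,"pics/t7.png")
for lev in (110,135,160): lat(c,255,284,130,198,lev)
g=c["color"].min(2).astype(float)
L=[(cross(g[row],135,300,-1),row) for row in (156,160,167,174,181)]
print(togap(cast(c,L,.028)).round(1).tolist())
E
```

```text
time: 7.87
tool_pos: [0.5581, 0.3046, 0.186]
tool_rot: [2.352, 1.57, 0.839]
contact_force: [0.4, 5.2, 1.6]
opening: 0.0503
t 7.87 pos [0.5581 0.3046 0.186 ] gap [ -3.7 262.3] tipz 0.0080 toolY 0.0008 F [0.4 5.2 1.6] open 0.050
edges: [[49.905, 0.002, 116.312, 186.195], [-50.981, -0.041, 120.379, 194.769]]  mid -0.5 width 100.9
edges: [[48.059, -0.0, 116.385, 186.254], [-49.434, -0.041, 120.316, 194.719]]  mid -0.7 width 97.5
edges: [[45.663, 0.005, 116.47, 186.339], [-47.843, -0.045, 120.26, 194.665]]  mid -1.1 width 93.5
[[29.6, 109.7], [18.6, 109.6], [-0.4, 109.8], [-19.4, 109.8], [-38.3, 109.5]]
```

View pics/t7.png

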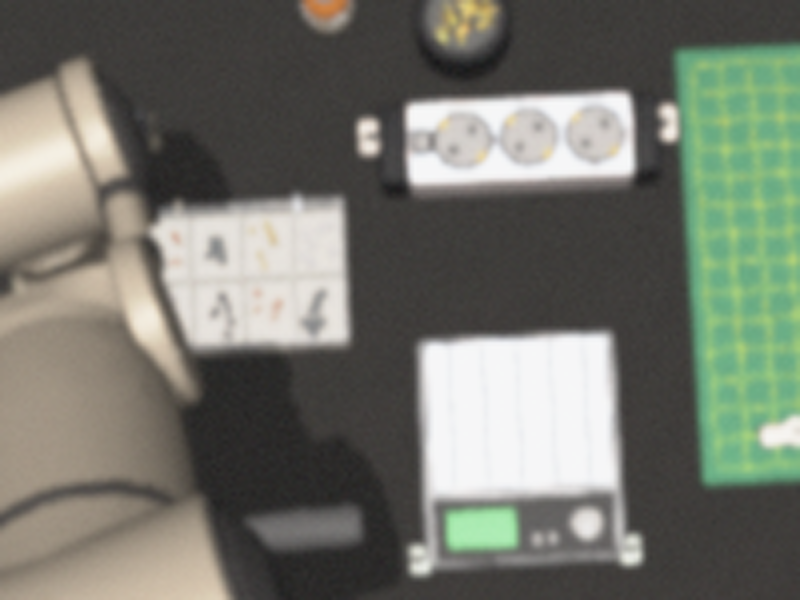

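Centred at x' ≈ -0.7 mm and square, with the lead edge at y' = 110 mm. I go on towards the mouth of the gap.

```bash
python3 -m inch '0.3 -4 0 0 0.55;0.3 -4 0 0 0.55;0.3 -4 0 0 0.55;0.3 -4 0 0 0.55;0.3 -4 0 0 0.55;0.3 -4 0 0 0.55;0.3 -4 0 0 0.55;0.3 -4 0 0 0.55'; python3 - <<'E'
from h import *
st()
c=cams.read_camera("top");crop(c["color"],220,110,370,220,5,"pics/t8.png")
for lev in (110,135,160): lat(c,266,297,130,198,lev)
g=c["color"].min(2).astype(float)
L=[(cross(g[row],135,301,-1),row) for row in (156,160,167,174,181)]
print(togap(cast(c,L,.028)).round(1).tolist())
s=cams.read_camera("scene");crop(s["color"],290,150,430,260,5.5,"pics/s8.png")
E
```

```text
time: 8.58
tool_pos: [0.5604, 0.2727, 0.1859]
tool_rot: [2.867, 1.57, 1.354]
contact_force: [0.3, 5.5, 4.1]
opening: 0.0502
t 8.58 pos [0.5604 0.2727 0.1859] gap [ -3.2 230.3] tipz 0.0079 toolY 0.0005 F [0.3 5.5 4.1] open 0.050
edges: [[50.382, 0.029, 102.844, 162.015], [-50.747, -0.033, 85.813, 165.492]]  mid -0.2 width 101.1
edges: [[48.765, 0.025, 102.904, 154.0], [-49.163, -0.032, 85.747, 165.43]]  mid -0.2 width 97.9
edges: [[46.772, 0.003, 81.572, 151.343], [-47.547, -0.033, 85.689, 165.374]]  mid -0.4 width 94.3
[[27.9, 77.7], [17.0, 77.6], [-2.1, 77.9], [-21.0, 77.8], [-39.9, 77.7]]
```

View pics/t8.png

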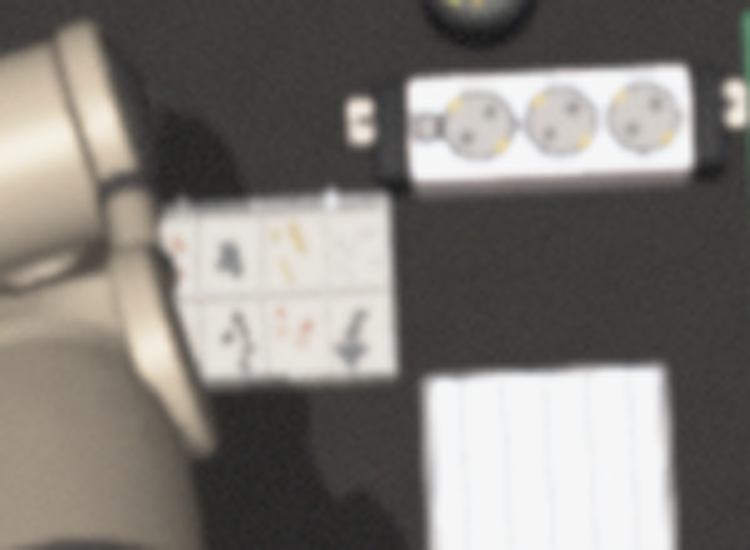

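View pics/s8.png

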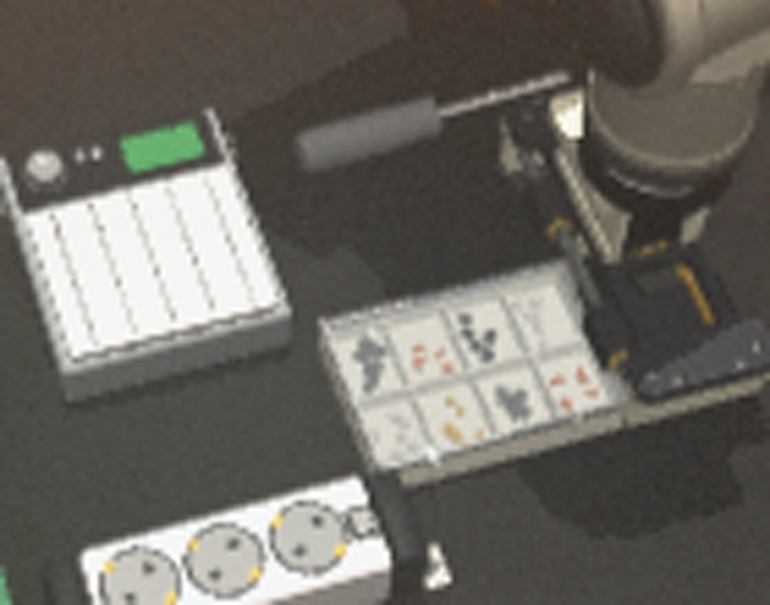

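The lead end is in past the strip's start, centred (mid -0.2 mm) with no side force. I carry straight on and watch the side force.

```bash
python3 -m inch '0.2 -4 0 0 0.55;0.3 -4 0 0 0.55;0.2 -4 0 0 0.55;0.2 -4 0 0 0.55;0.3 -4 0 0 0.55;0.2 -4 0 0 0.55;0.2 -4 0 0 0.55;0.3 -4 0 0 0.55'; python3 - <<'E'
from h import *
st()
c=cams.read_camera("top");crop(c["color"],220,110,370,220,5,"pics/t9.png")
s=cams.read_camera("scene");crop(s["color"],290,150,430,260,5.5,"pics/s9.png")
g=c["color"].min(2).astype(float)
L=[(cross(g[row],135,325,-1),row) for row in (154,160,167,174,179)]
print(togap(cast(c,L,.028)).round(1).tolist())
E
```

```text
time: 9.35
tool_pos: [0.5622, 0.2407, 0.1857]
tool_rot: [-2.872, 1.57, 1.898]
contact_force: [-0.7, 5.7, 3.0]
opening: 0.0506
t 9.35 pos [0.5622 0.2407 0.1857] gap [ -3.2 198.2] tipz 0.0077 toolY 0.0007 F [-0.7  5.7  3. ] open 0.051
[[31.7, 45.8], [15.3, 45.6], [-3.7, 46.4], [-22.7, 45.9], [-36.2, 45.5]]
```

View pics/t9.png

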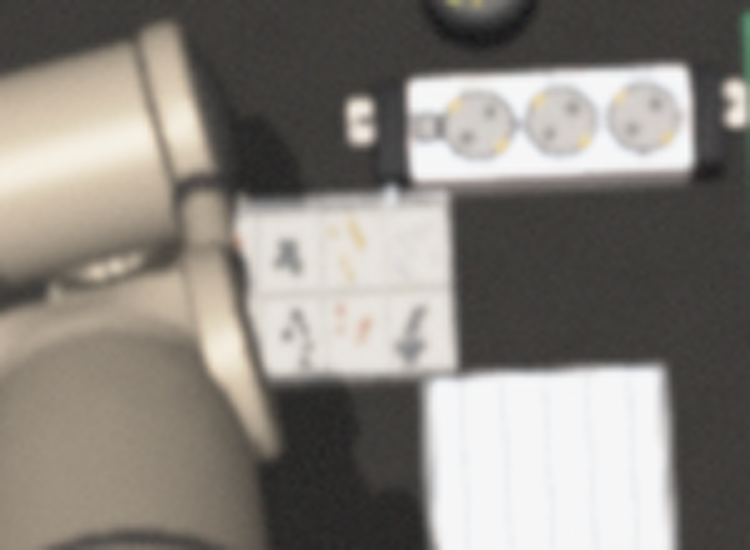

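View pics/s9.png

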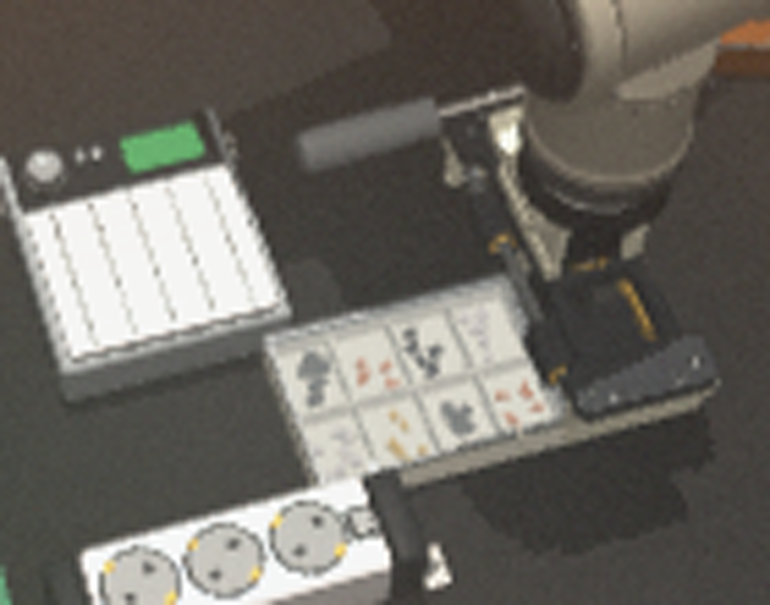

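In by 20 mm past the preheater's edge, square, with side force under 1 N. I continue.

```bash
python3 -m inch '0.2 -4 0 0 0.55;0.3 -4 0 0 0.55;0.2 -4 0 0 0.55;0.2 -4 0 0 0.55;0.3 -4 0 0 0.55;0.2 -4 0 0 0.55;0.2 -4 0 0 0.55;0.2 -4 0 0 0.55'; python3 -c "
from h import *
st()
c=cams.read_camera('top')
g=c['color'].min(2).astype(float)
L=[(cross(g[row],135,340,-1),row) for row in (154,160,167,174,179)]
print(togap(cast(c,L,.028)).round(1).tolist())
crop(c['color'],220,110,370,220,5,'pics/t10.png')"
```

```text
time: 10.12
tool_pos: [0.5641, 0.2079, 0.1856]
tool_rot: [-1.218, 1.57, -2.731]
contact_force: [-0.4, 4.1, 1.2]
opening: 0.05
t 10.12 pos [0.5641 0.2079 0.1856] gap [ -3.2 165.4] tipz 0.0076 toolY 0.0004 F [-0.4  4.1  1.2] open 0.050
[[30.0, 12.7], [13.6, 12.9], [-5.4, 13.1], [-24.4, 12.6], [-37.9, 13.0]]
```

View pics/t10.png

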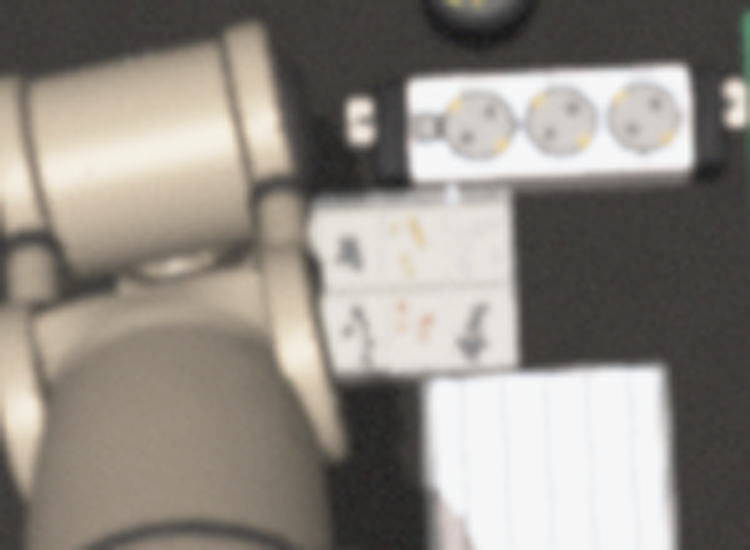

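The lead edge is at y' = 13 mm and still square, with no side force. Next come two more calls.

```bash
python3 -m inch '0.3 -4 0 0 0.55;0.2 -4 0 0 0.55;0.2 -4 0 0 0.55;0.2 -4 0 0 0.55;0.3 -4 0 0 0.55;0.2 -4 0 0 0.55;0.2 -4 0 0 0.55;0.2 -4 0 0 0.55'; python3 -c "
from h import *
st()
c=cams.read_camera('top')
g=c['color'].min(2).astype(float)
L=[(cross(g[row],135,355,-1),row) for row in (154,160,167,174,178)]
print(togap(cast(c,L,.028)).round(1).tolist())
crop(c['color'],220,110,370,220,5,'pics/t11.png')"
```

```text
time: 10.83
tool_pos: [0.5659, 0.1759, 0.1856]
tool_rot: [-0.951, 1.571, -2.464]
contact_force: [0.3, 3.0, 0.0]
opening: 0.0504
t 10.83 pos [0.5659 0.1759 0.1856] gap [ -3.2 133.3] tipz 0.0076 toolY 0.0005 F [0.3 3.  0. ] open 0.050
[[28.4, -19.4], [12.0, -19.2], [-7.1, -19.3], [-26.0, -19.6], [-36.8, -19.3]]
```

View pics/t11.png

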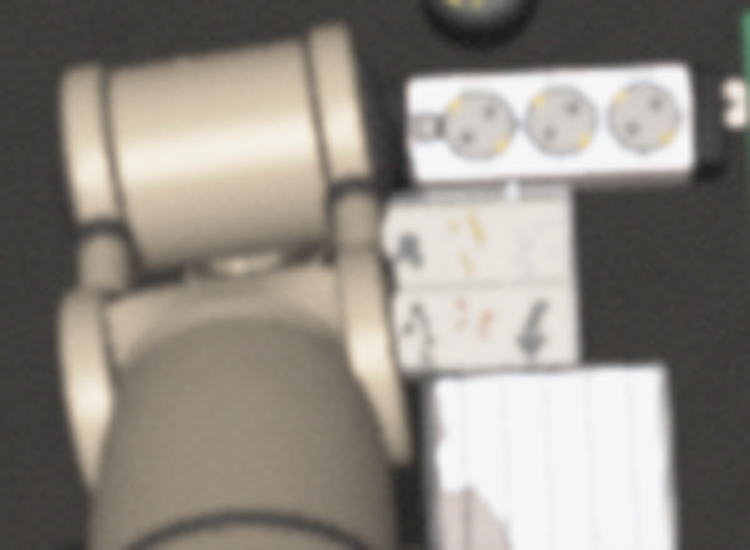

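```bash
python3 -m inch '0.3 -4 0 0 0.53;0.2 -4 0 0 0.51;0.2 -4 0 0 0.49;0.2 -4 0 0 0.48;0.3 -4 0 0 0.48;0.2 -4 0 0 0.48;0.2 -4 0 0 0.48;0.2 -4 0 0 0.48'; python3 -c "
from h import *
st()
c=cams.read_camera('top')
g=c['color'].min(2).astype(float)
L=[(cross(g[row],135,365,-1),row) for row in (154,160,167,174,177)]
print(togap(cast(c,L,.028)).round(1).tolist())
crop(c['color'],220,110,370,220,5,'pics/t12.png')
s=cams.read_camera('scene');crop(s['color'],270,150,410,260,5.5,'pics/s12.png')"
```

```text
time: 11.55
tool_pos: [0.5677, 0.144, 0.1857]
tool_rot: [-1.531, 1.571, -3.044]
contact_force: [-0.5, 2.9, -0.2]
opening: 0.0442
t 11.55 pos [0.5677 0.144  0.1857] gap [ -3.2 101.4] tipz 0.0077 toolY 0.0004 F [-0.5  2.9 -0.2] open 0.044
[[26.8, -51.0], [10.4, -50.7], [-8.6, -50.7], [-27.6, -51.2], [-35.7, -51.1]]
```

View pics/t12.png

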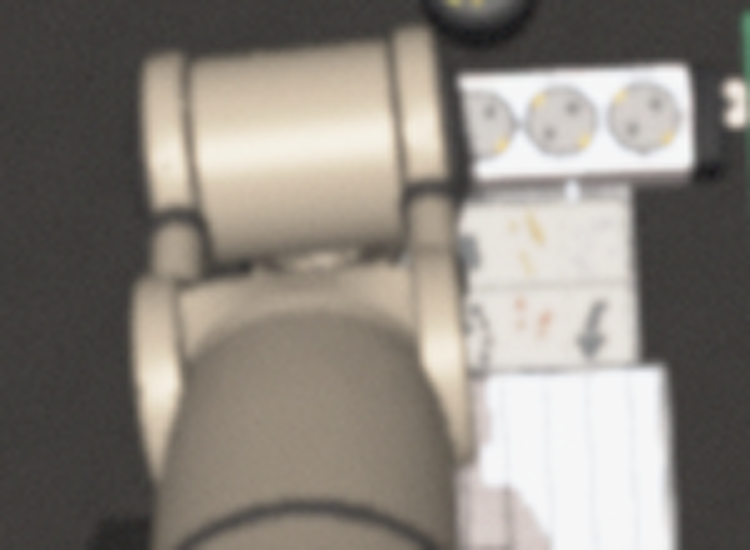

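View pics/s12.png

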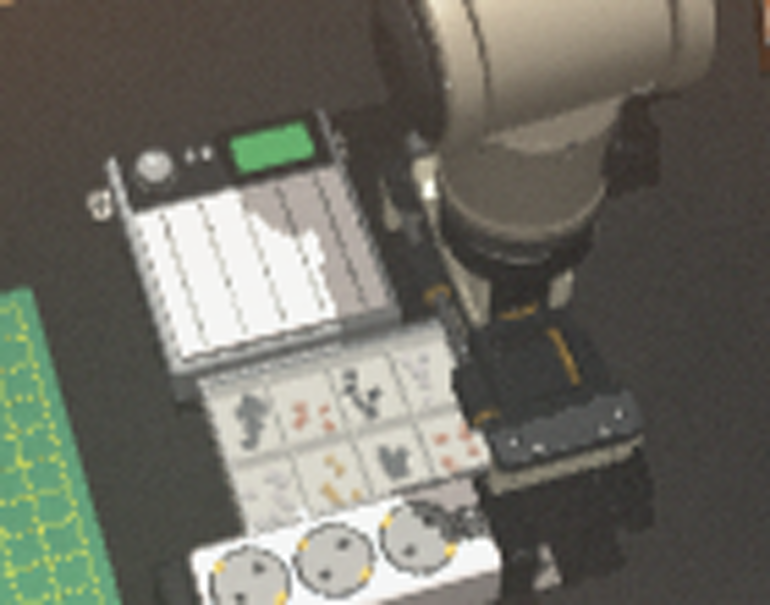

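The lead end is about to leave the far end of the preheater, still square and free. The gripper body at z ≈ 74 mm clears the 45 mm case. I continue.

```bash
python3 -m inch '0.3 -4 0 0 0.48;0.2 -4 0 0 0.48;0.2 -4 0 0 0.48;0.2 -4 0 0 0.48;0.3 -4 0 0 0.48;0.2 -4 0 0 0.48;0.2 -4 0 0 0.48;0.2 -4 0 0 0.48'; python3 -c "
from h import *
st()
c=cams.read_camera('top')
g=c['color'].min(2).astype(float)
L=[(cross(g[row],150,362,-1),row) for row in (154,160,167,174,177)]
print(togap(cast(c,L,.028)).round(1).tolist())
s=cams.read_camera('scene');crop(s['color'],250,150,390,260,5.5,'pics/s13.png')"
```

```text
time: 12.32
tool_pos: [0.5696, 0.112, 0.1858]
tool_rot: [1.77, 1.571, 0.258]
contact_force: [0.7, 3.6, 1.2]
opening: 0.044
t 12.32 pos [0.5696 0.112  0.1858] gap [-3.2 69.3] tipz 0.0078 toolY 0.0005 F [0.7 3.6 1.2] open 0.044
[[25.2, -82.5], [8.8, -82.1], [-10.3, -82.5], [-29.2, -82.4], [-37.3, -82.1]]
```

View pics/s13.png

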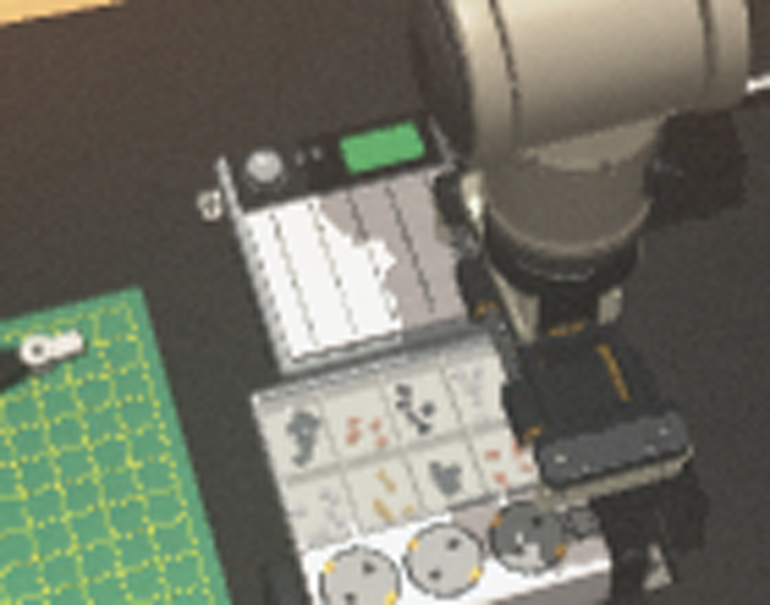

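```bash
python3 -m inch '0.3 -4 0 0 0.48;0.2 -4 0 0 0.48;0.2 -4 0 0 0.48;0.2 -4 0 0 0.48;0.3 -4 0 0 0.48;0.2 -4 0 0 0.48;0.2 -4 0 0 0.48;0.2 -4 0 0 0.48'; python3 -m inch '0.3 -4 0 0 0.48;0.2 -4 0 0 0.48;0.2 -4 0 0 0.48;0.2 -4 0 0 0.48;0.3 -4 0 0 0.48;0.2 -4 0 0 0.48;0.2 -4 0 0 0.48;0.2 -4 0 0 0.48';  python3 -c "
from h import *
st()
c=cams.read_camera('top')
crop(c['color'],290,90,490,240,4,'pics/t14.png')
s=cams.read_camera('scene');crop(s['color'],200,150,370,280,4.6,'pics/s14.png')"
```

```text
time: 13.08
tool_pos: [0.5714, 0.08, 0.1858]
tool_rot: [1.843, 1.571, 0.33]
contact_force: [-0.6, 5.1, 0.6]
opening: 0.0441
time: 13.75
tool_pos: [0.5732, 0.048, 0.1857]
tool_rot: [1.395, 1.571, -0.118]
contact_force: [-0.3, 4.7, 1.6]
opening: 0.044
t 13.75 pos [0.5732 0.048  0.1857] gap [-3.3  5.2] tipz 0.0077 toolY 0.0005 F [-0.3  4.7  1.6] open 0.044
```

View pics/s14.png

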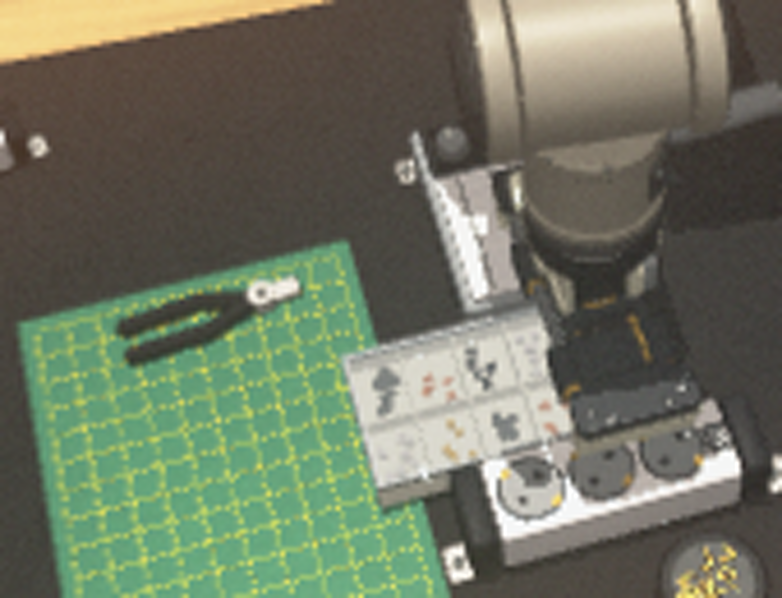

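View pics/t14.png

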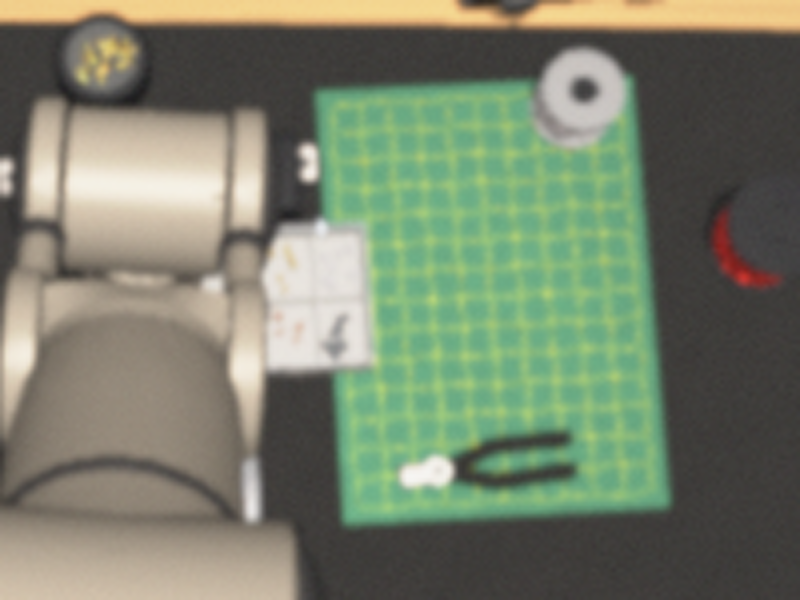

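The lead end is on the mat, still square, with side force near zero. About 153 mm remain.

```bash
R='0'; python3 -m inch '0.3 -4 0 0 0.48;0.2 -4 0 0 0.48;0.2 -4 0 0 0.48;0.2 -4 0 0 0.48;0.3 -4 0 0 0.48;0.2 -4 0 0 0.48;0.2 -4 0 0 0.48;0.2 -4 0 0 0.48'; python3 -m inch '0.3 -4 0 0 0.48;0.2 -4 0 0 0.48;0.2 -4 0 0 0.48;0.2 -4 0 0 0.48;0.3 -4 0 0 0.48;0.2 -4 0 0 0.48;0.2 -4 0 0 0.48;0.2 -4 0 0 0.48';  python3 -c "
from h import *
st()
c=cams.read_camera('top')
crop(c['color'],290,90,490,240,4,'pics/t15.png')"
```

```text
time: 14.52
tool_pos: [0.575, 0.016, 0.1857]
tool_rot: [-1.681, 1.571, 3.089]
contact_force: [-0.6, 3.9, 0.6]
opening: 0.044
time: 15.18
tool_pos: [0.5768, -0.016, 0.1857]
tool_rot: [-1.386, 1.571, -2.899]
contact_force: [0.9, 3.5, 0.2]
opening: 0.0441
t 15.18 pos [ 0.5768 -0.016   0.1857] gap [ -3.4 -58.9] tipz 0.0077 toolY 0.0005 F [0.9 3.5 0.2] open 0.044
```

View pics/t15.png

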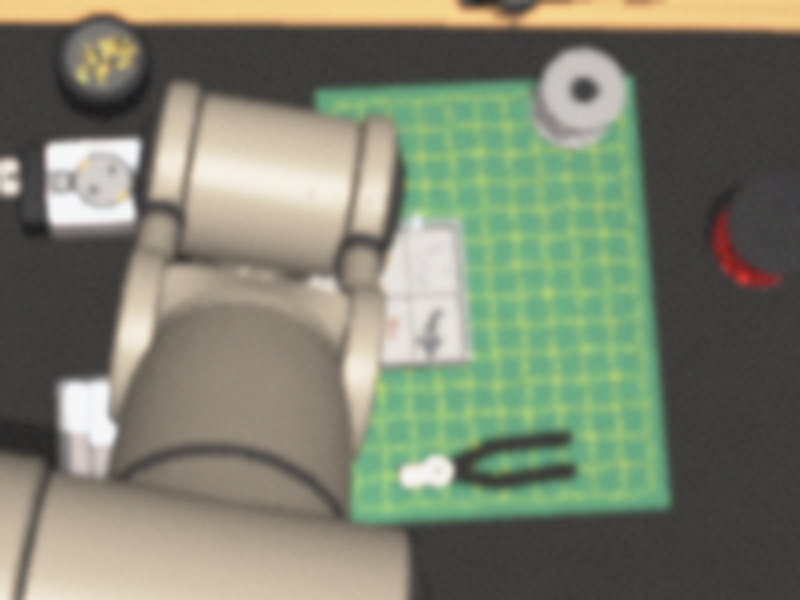

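```bash
python3 -m inch '0.3 -4 0 0 0.48;0.2 -4 0 0 0.48;0.2 -4 0 0 0.48;0.2 -4 0 0 0.48;0.3 -4 0 0 0.48;0.2 -4 0 0 0.48;0.2 -4 0 0 0.48;0.2 -4 0 0 0.48'; python3 -m inch '0.3 -4 0 0 0.48;0.2 -4 0 0 0.48;0.2 -4 0 0 0.48;0.2 -4 0 0 0.48;0.3 -4 0 0 0.48;0.2 -4 0 0 0.48;0.2 -4 0 0 0.48;0.2 -4 0 0 0.48'; python3 -m inch '0.2 -4 0 0 0.48;0.2 -4 0 0 0.48;0.2 -4 0 0 0.48;0.2 -3 0 0 0.48;0.1 -2 0 0 0.48;0 -1 0 0 0.48;0 0 0 0 0.48'; python3 -c "
from h import *
st()
c=cams.read_camera('top')
crop(c['color'],290,90,490,240,4,'pics/t16.png')
c=cams.read_camera('scene')
crop(c['color'],190,150,390,300,4,'pics/s16.png')"
```

```text
time: 15.9
tool_pos: [0.5786, -0.048, 0.1857]
tool_rot: [3.093, 1.571, 1.58]
contact_force: [-0.1, 3.1, -0.4]
opening: 0.044
time: 16.57
tool_pos: [0.5804, -0.08, 0.1857]
tool_rot: [1.211, 1.571, -0.302]
contact_force: [-0.5, 3.7, 0.6]
opening: 0.0439
time: 17.15
tool_pos: [0.5813, -0.098, 0.1857]
tool_rot: [0.284, 1.57, -1.229]
contact_force: [-0.2, 0.3, -0.4]
opening: 0.0442
t 17.15 pos [ 0.5813 -0.098   0.1857] gap [  -3.6 -141. ] tipz 0.0077 toolY 0.0004 F [-0.2  0.3 -0.4] open 0.044
```

View pics/t16.png

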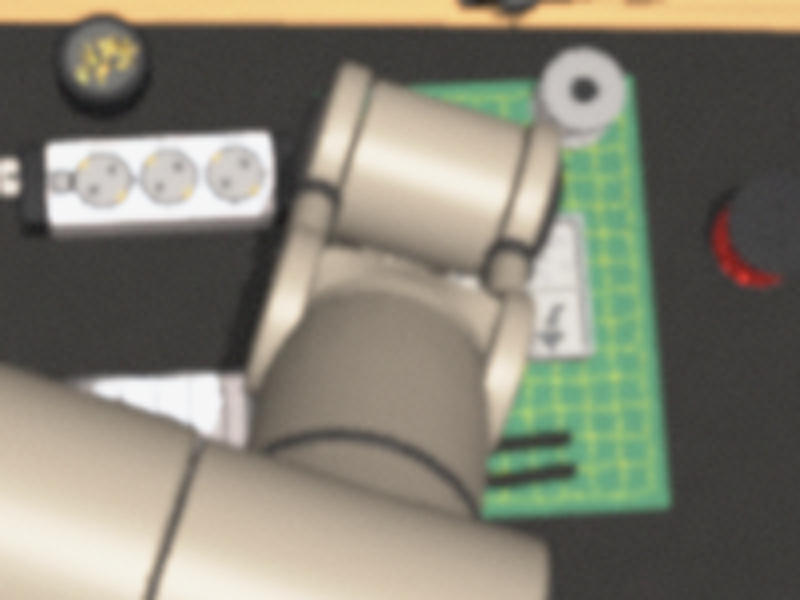

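View pics/s16.png

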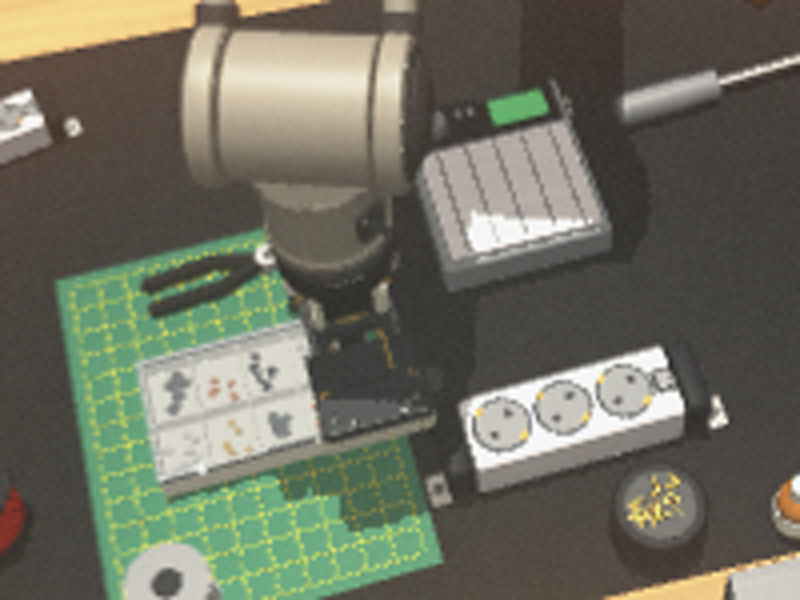

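The box is stopped, fully on the mat as the pushed distance predicts. I back off gently, rise, and move clear for a final look.

```bash
python3 -m inch '-0.2 4 0 0 0.48;-0.4 8 0 0 0.48;0 0 20 0 0.48;0 0 35 0 0.48;0 0 40 0 0.48;0 0 40 0 0.48;0 10 40 0 0.48;0 30 0 0 0.48'; python3 -m inch '-10 40 0 0 0.48;-10 40 0 0 0.48;-10 40 0 0 0.48;-10 40 0 0 0.48;-10 40 0 0 0.48;-10 40 0 0 0.48;-10 40 0 0 0.48;0 0 0 0 0.48'; python3 - <<'E'
from h import *
st()
c=cams.read_camera("top");crop(c["color"],140,85,540,305,2,"pics/tf.png")
g=c["color"].min(2).astype(float)
im=c["color"].astype(int);hsv=cv2.cvtColor(c["color"],cv2.COLOR_RGB2HSV)
m=((hsv[...,1]<50)&(g>120)).astype(np.uint8)
r=np.zeros_like(m); r[135:190,370:450]=1; m*=r; m=cv2.morphologyEx(m,cv2.MORPH_CLOSE,np.ones((5,5)))
n,l,stt,ce=cv2.connectedComponentsWithStats(m); k=1+stt[1:,4].argmax(); m=(l==k).astype(np.uint8)
R,p=rect(hull_world(c,m,.028)); print("box",R); print(togap(p/1000).round(1).tolist())
s=cams.read_camera("scene");crop(s["color"],140,110,540,330,2,"pics/sf.png")
E
```

```text
time: 17.92
tool_pos: [0.5821, -0.0474, 0.3696]
tool_rot: [1.211, 1.555, -0.305]
contact_force: [0.2, -0.7, 1.0]
opening: 0.0443
time: 18.58
tool_pos: [0.5079, 0.2409, 0.3609]
tool_rot: [3.14, 1.568, 1.634]
contact_force: [0.2, 0.7, -0.8]
opening: 0.044
t 18.58 pos [0.5079 0.2409 0.3609] gap [-57.4 201.6] tipz 0.1829 toolY 0.0072 F [ 0.2  0.7 -0.8] open 0.044
box [ 586.  -178.6  102.7  143.9    3.3]
[[-54.9, -149.8], [-54.9, -293.7], [47.8, -293.7], [47.8, -149.8]]
```

View pics/tf.png

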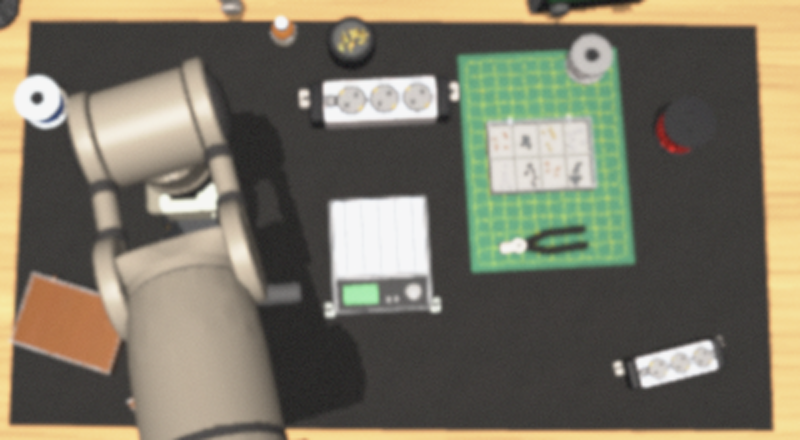

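View pics/sf.png

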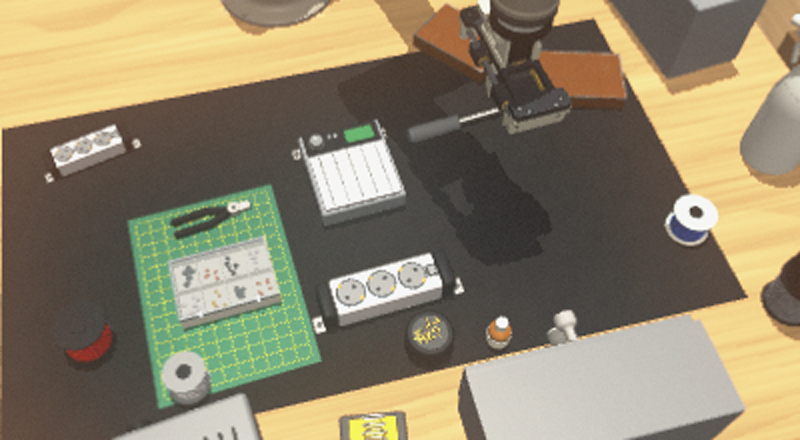

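The box lies flat and square inside the mat, spanning y' about -150 to -294 mm against the mat's -121 to -341 mm. The other things look unmoved and the arm is clear, so I hand in.

```bash
python3 -c "
from cell import workorder; print(workorder.hand_in())"
```

```text
the job is handed in; nothing more can be done
None
```

The parts box now lies flat and wholly on the cutting mat, and I handed the job in at about 18.7 s of the 67 s.

- **What I did:** I turned the box mostly square and roughly centred it by pushing its robot-side flank. Then I pushed it from behind with two fingertips at about 48 mm/s, first squaring it and taking out a 3 mm side offset. It then went straight through the gap and onto the mat without being lifted.
- **Position at the end:** The top picture puts the box about 30 mm inside the mat's near edge and 47 mm inside its far edge, square to the gap to within the measurement. The mask measured it as 103 × 144 mm against the true 96 × 140 mm, which is picture blur.
- **Forces:** Each reading taken in the gap showed under 1 N across it and about 3–6 N of pushing force. I read the force only at the end of each group of eight rows, so I did not see every moment, but nothing suggested contact with the preheater or strip.
- **Other things:** By eye, the tools, bottle and reels look where they were in the first pictures. I did not measure each one. The arm was partly over the screwdriver in the last top view, and the scene view showed it in place.
- **Disagreements:** During the approach, fits to the box's two long edges differed by about 0.03–0.06 rad. I put this down to shadow and the hinge bumps, and steered by the lead edge, which stayed square.

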